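# Count a sample in a manual luminometer

### The job

Take a count on the bench luminometer: holding its black knob, slide the stage until the fixed pointer stands inside the plain ring mark, leave it there for the one-second standard count, then slide it on until the pointer stands inside the ring framed by a square. Then fetch the sample cell by its wing grip, set it into the stage's bayonet socket with its two pins in the gaps, push it down against the spring and twist it a quarter turn clockwise (seen from above) to its stop, which opens the light shutter. The shutter springs shut if let go, so finish still gripping the cell, pushed in and turned fully open, with the stage still on its mark; leave the jar, dropper bottle and dish near the work where they stand.

Things in the scene. Friction and masses are not known exactly. Their poses are not given: they have to be found in the camera images.
- reader: luminometer, a white instrument fixed to the worktop, 300 x 320 mm, base 38 mm high, with a console 124 mm high along its far side; origin on the worktop under the middle of the stage's travel, x away from the robot's side towards the console, y to the left. The stage slides on it in its x and y
- stage_x (a joint): slide of the stage along the reader's x, m, -0.035 to 0.035; about 5 N of friction, stays where it is left
- stage_y (a joint): slide of the stage along the reader's y, m, -0.035 to 0.035; about 5 N of friction, stays where it is left
- pointer_tip (a point): tip of the fixed steel needle that points down at the stage's white index plate (4.5 mm above it), carried by an 8 mm round arm from the console whose top is 38 mm above the stage plate
- mark_standard (a point): centre of the plain ring mark (12 mm inside diameter) on the white index plate, nearer to the robot and to the right; with the pointer here the sealed light standard (33 mm disc) is over the detector
- mark_sample (a point): centre of the ring mark (12 mm inside diameter) framed by a 22 mm square, on the same plate 45 mm farther along the reader's x and 50 mm farther along its y; with the pointer here the socket is over the detector
- stage_knob (a point): centre of the top of the upright black knob that moves the stage: 24 mm diameter, its grip 34 mm tall (the lowest 12 mm above the stage plate is a thin stem); grip it from above. Stage plate top is 46 mm below this point
- socket_mouth (a point): middle of the bayonet socket's top face, on its axis; its axes are the reader's. Socket 72 mm outside diameter, 32 mm high above the stage plate, bore 37 mm, its lip 5 mm thick and cut by two entry gaps 12 mm wide at its +y and -y sides (out to 25.8 mm radius). Once the cell's origin is 18.5 mm or more below this point its pins are under the lip and it can be turned; it bottoms at 21.5 mm
- platen_face (a point): centre of the spring platen's face in the socket, 11.5 mm below socket_mouth at rest; a cell set down here has its pins in the gaps. It yields 10 mm downward, 4 N at the start, 12 N at the end. On it an upright tongue 6.4 mm thick, 30 mm long, 4.5 mm high, along the line of the gaps while the shutter is shut, enters the cell's slot
- shutter (a joint): rotor with the tongue, turned by the cell: 0 shut, grows clockwise seen from above to its stop at 1.5 rad (open); a spring turns it back (0.13 N m at 0, 0.24 N m at the stop)
- cell: loose sample cell, about 120 g, standing upright, 60 mm tall; origin at the centre of its underside, z up. Foot 34 mm diameter (bevelled), with an 8 mm wide slot across its underside along its y; two 7 mm pins stick out along +y and -y to 24 mm from the axis, 10 mm above the underside; knurled cap 46 mm diameter from 26 to 34 mm height. A half turn about z makes no difference
- cell_grip (a point): middle of the top of the cell's wing grip, on the cell's axis 60 mm above its underside; the wing is 14 mm thick (the cell's x), 40 mm long (its y) and 26 mm tall, down to the cap
- jar: bystander: specimen jar with blue lid, 53 mm diameter, 65 mm tall, origin at its underside; stands on one side of the reader while the cell stands on the other
- dropper: bystander: amber dropper bottle, 32 mm diameter, 96 mm tall, origin at its underside
- dish: bystander: petri dish, 87 mm diameter, 14 mm high, origin at its underside
Mind the look-alikes: they are no part of the job. What is shaped like the cell but orange or red is not meant.

How it is judged:
By the outcome, as a careful person would: the job done as asked, in the order asked, and still so for the second after the job is handed in, while the arm keeps its last pose, push and grip.
It also fails if it takes over 61 s, if anything falls off the work surface, if the arm or the gripper's body presses on something with over 40 N, if the wrist force passes 120 N, or if a joint passes its speed limit or range.

### The arm

A 6-joint arm with a two-finger parallel gripper is mounted at the origin on a cart in front of the work surface, level with it; the furniture and walls round the work are solid. World frame = base frame: x ahead of the robot, y to its left, z up, the work surface at z = 0. Lengths are in m, angles in degrees, forces in N, time in s.
With the tool pointing down it reaches from about 0.25 to 0.725 m from the base axis. Payload 9.7 kg.
Tool frame: the origin (TCP) lies between the finger pads; the fingertips stand bot.tcp_to_tips ahead of it and the grasp point (between the pads) lies 11 mm behind it (bot.tcp_to_tips is the distance from the TCP to the fingertips, in m); z points along the fingers, y is the line along which they close (so a half turn about z gives the same grasp; the last joint's range is limited). The gripper opens to 85 mm and grips with 20 to 120 N. Pads are 22 mm wide; open, the fingers measure 114 mm over their backs; the gripper's body (76 mm by 85 mm) begins 54 mm behind the grasp point. The pads swing forward as they close: fully open they stand 13 mm farther back than shut.
Start: joints at [-72.995, 4.979, 10.078, 95.1, 0, 90], TCP at [0.161, -0.526, 0.239] pointing down, gripper open.
Joint ranges: [-179.16, 179.16], [-48.56, 103.87], [-65.8, 70.77], [-126.05, 130.52], [-82.76, 87.17], [-180, 180]. Speed limits (degrees/s): [127.2, 127.2, 147.25, 180, 180, 180].

### API

Orientations are given as [roll, pitch, yaw] about the fixed x, y, z axes, in that order (R = Rz(yaw) Ry(pitch) Rx(roll)).
In Python, from workcell import bot gives the robot as it stands. The module is installed in compiled form; this text tells all that it offers.
- The arm moves only by the tool carry_out, never from a script. Its arguments are lists of equal length, an entry for each row: "linear": the shift along the world's x, y, z normalised to -1 to 1, where 1 is 2 cm, a list of three; "rotation": the turn, a rotation vector about the world's x, y, z normalised to -1 to 1, where 1 is 8 degrees, a list of three; "grip": the closure, from -1 (fully open) to 1 (shut). In form: {"linear": [[tx, ty, tz], ...], "rotation": [[rx, ry, rz], ...], "grip": [grip, ...]}. A call has 1 to 12 rows; each row shifts and turns the commanded pose from where the row before left it; what a row does not reach is not made up. A row lasts 1/10 s, in which the tool goes at most 50 mm and 8.59 degrees, less where a joint would pass 70% of its speed; a pose out of reach is approached as far as the arm can. A call with a number of a shift or a turn outside -1 to 1 is refused whole. A call with a gripper value outside its range is refused whole. The fingers move at their own pace and stop on an object; "grip_force" is the grip in N (left out, the last holds). Time passes only in rows, so rows that do not move let the fingers close. It gives the time, the measured TCP pose, the force, the opening and the grip force at its end, in the units of the state.
- bot.get_obs(): the state, without advancing time (a new reading comes with each control period).
- bot.camera(name): name is "scene" or "top" or "wrist"; returns the picture (384x512x3 uint8, blue, green, red); there is no depth.
- bot.camera_model(name): a dict with "fx", "fy", "cx", "cy" (pixels), "camera_from_world" (4x4, takes a point from world to camera coordinates). Camera axes: x right, y up, looking along -z (the intrinsics and any distortion apply to the point x, -y, -z); pixel columns grow to the right and rows downward; lengths in m; the calibration is good to about 2 mm. A picture is of the moment at which its call begins: read the wrist's pose just before it. camera_model takes no time and is no camera call; for the wrist camera it gives the pose at the moment of the call.
- bot.job_done(): hands the job in; it is judged then, once.
The state is a dict: "time": time; "q": joint angles; "qd": joint speeds; "joint_efforts": joint torques, N m; "ee_pos": TCP position; "tcp_rot": TCP orientation; "wrist_force": force on the tool from outside, world axes, zero at the start; "torque": the same for the moment, N m; "opening": finger opening in m; "grasp_force": force on a finger pad.
Only numpy, scipy, OpenCV 4.12 (cv2) and the standard library are available. Lean on these libraries where they do the work, as an engineer would, in place of code of your own. Each camera call takes 0.05 s, during which the arm holds its last target. There are 200 camera calls.

## Working session

There is one attempt and no reset: what is moved stays moved. The work goes in short steps, Python scripts to look and compute and a tool call to move; the robot and the scene stay as the last step left them, time stands still between calls to the robot, and variables do not carry over. Pictures are saved under pics/ and viewed, at most 10 in all, crops included, and the job is handed in when it is done.

Besides the shell and the picture viewer there is one more tool, called after "Emit:" as name(argument=value, ...) on one line, values as JSON. carry_out: Moves the arm, as the interface text tells. Its arguments: {"type":"object","properties":{"linear":{"type":"array","items":{"type":"array","items":{"type":"number"}}},"rotation":{"type":"array","items":{"type":"array","items":{"type":"number"}}},"grip":{"type":"array","items":{"type":"number"}},"grip_force":{"type":"number"}},"required":["linear","rotation","grip"]}

```bash
mkdir -p pics && cat > h.py <<'E'
import numpy as np, cv2
from workcell import bot
def ray(m,u,v):
    T=np.array(m["camera_from_world"]);R=T[:3,:3];t=T[:3,3]
    d=R.T@np.array([(u-m["cx"])/m["fx"],-(v-m["cy"])/m["fy"],-1.0])
    return -R.T@t,d
def onz(m,u,v,z):
    o,d=ray(m,u,v);return o+d*(z-o[2])/d[2]
def px(m,p):
    T=np.array(m["camera_from_world"]);c=T[:3,:3]@np.array(p)+T[:3,3]
    return m["cx"]+m["fx"]*c[0]/-c[2], m["cy"]-m["fy"]*c[1]/-c[2]
E
python3 - <<'E'
from h import *
for n in("top","scene","wrist"):
    m=bot.camera_model(n);i=bot.camera(n);cv2.imwrite(f"pics/{n}0.png",i)
    print(n,{k:(np.round(v,3).tolist() if k!="x" else 0) for k,v in m.items()})
a=cv2.imread("pics/top0.png");b=cv2.imread("pics/scene0.png")
cv2.imwrite("pics/top0b.png",cv2.resize(a,(800,600)))
o=bot.get_obs();print(o);print(bot.tcp_to_tips)
E
```

```text
top {'fx': 355.538, 'fy': 355.538, 'cx': 263.182, 'cy': 187.918, 'camera_from_world': [[-0.08, -0.997, -0.004, -0.006], [0.975, -0.079, 0.208, -0.527], [-0.207, 0.013, 0.978, -1.147], [0.0, 0.0, 0.0, 1.0]]}
scene {'fx': 416.945, 'fy': 416.945, 'cx': 258.983, 'cy': 194.254, 'camera_from_world': [[0.884, -0.467, -0.008, -0.464], [0.294, 0.543, 0.787, -0.209], [-0.363, -0.698, 0.617, -1.216], [0.0, 0.0, 0.0, 1.0]]}
wrist {'fx': 298.441, 'fy': 298.441, 'cx': 255.167, 'cy': 195.272, 'camera_from_world': [[0.294, -0.956, -0.001, -0.549], [0.923, 0.284, -0.26, 0.034], [0.249, 0.076, 0.966, -0.377], [0.0, 0.0, 0.0, 1.0]]}
{'time': 0.15, 'q': array([-7.29967333e+01,  5.00453797e+00,  1.00451183e+01,  9.51001102e+01,
        1.41455749e-03,  8.99989352e+01]), 'qd': array([ 0.08292172, -0.08440141,  0.10312198, -0.0271402 , -0.04625991,
        0.07658658]), 'joint_efforts': array([-9.95183473e-04, -5.20763361e+01,  4.65043759e+01,  1.39696003e-02,
       -3.57355532e-05, -2.93789390e-05]), 'ee_pos': array([ 0.16079166, -0.52579522,  0.23874155]), 'tcp_rot': array([-1.79940470e+02, -1.41566303e-03,  1.70043300e+01]), 'wrist_force': array([-0.29427788,  0.02518735, -0.33958863]), 'torque': array([ 0.03720184,  0.01737806, -0.015705  ]), 'grasp_force': 0.0, 'opening': 0.08550697404377675}
0.008
```

View pics/top0b.png

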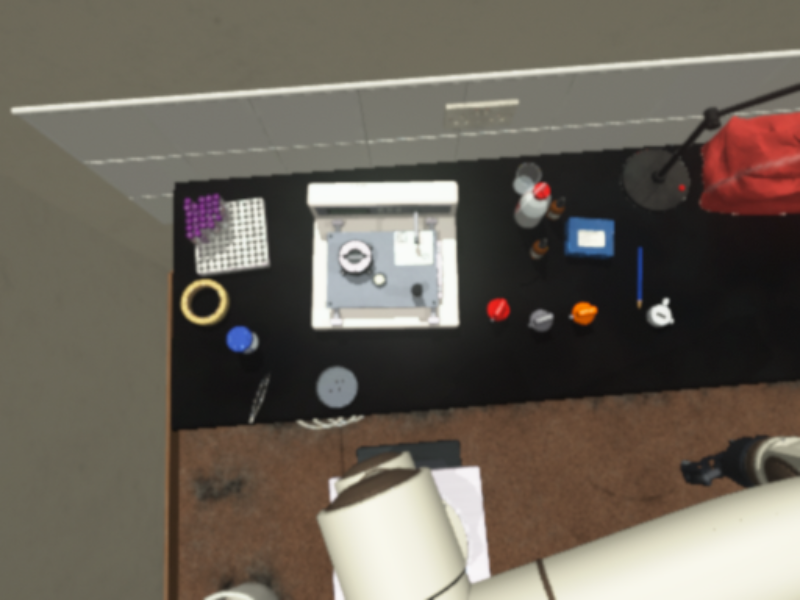

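View pics/scene0.png

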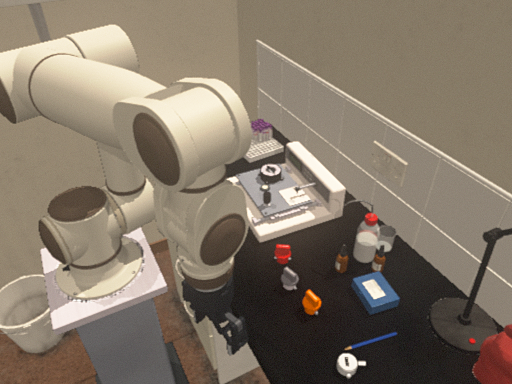

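The top view shows the reader at about (385,255), with the knob at (417,290), socket at (355,257), sealed standard at (380,280) and index plate at (413,247). The grey cell is at (541,320), with red and orange look-alikes at (498,310) and (584,314). The jar is at (240,340), the dish at (337,387) and the dropper at (540,248).

```bash
python3 - <<'E'
from h import *
m=bot.camera_model("top");s=1.5625
for n,u,v,z in[("knob",417,289,.095),("sock",355,256,.08),("std",380,280,.05),("cell",541,318,.05),("red",498,308,.05),("plateTL",394,232,.05),("plateBR",433,264,.05),("readerBL",312,327,.038),("readerBR",459,327,.038),("jar",238,338,.065),("dish",337,387,.01),("dropper",540,245,.09),("consoleL",309,185,.124),("consoleR",458,183,.124)]:
    print(n,np.round(onz(m,u/s,v/s,z),3))
w=bot.camera_model("wrist");T=np.array(w["camera_from_world"]);print("wristcam",-T[:3,:3].T@T[:3,3], "view dir",-T[2,:3])
a=cv2.imread("pics/top0.png")[110:220,190:380];cv2.imwrite("pics/c1.png",cv2.resize(a,None,fx=4.2,fy=4.2,interpolation=cv2.INTER_CUBIC))
E
```

```text
knob [ 0.525 -0.06   0.095]
sock [0.612 0.066 0.08 ]
std [0.561 0.017 0.05 ]
cell [ 0.45  -0.322  0.05 ]
red [ 0.479 -0.232  0.05 ]
plateTL [ 0.669 -0.021  0.05 ]
plateBR [ 0.588 -0.101  0.05 ]
readerBL [0.472 0.172 0.038]
readerBR [ 0.446 -0.146  0.038]
jar [0.456 0.325 0.065]
dish [0.34  0.129 0.01 ]
dropper [ 0.601 -0.331  0.09 ]
consoleL [0.763 0.151 0.124]
consoleR [ 0.742 -0.166  0.124]
wristcam [ 0.2232995  -0.50631942  0.37282352] view dir [-0.24883641 -0.075674   -0.96558474]
```

View pics/c1.png

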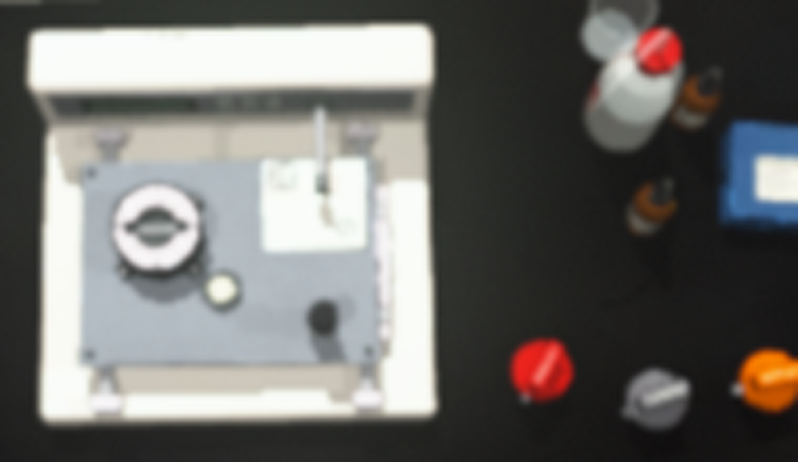

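Emit:
carry_out(linear=[[1,0.85,0],[1,0.85,0],[1,0.85,0],[1,0.85,0],[1,0.85,0],[1,0.85,0],[1,0.85,0],[1,0.85,0],[1,0.85,0],[1,0.85,0],[1,0.85,0],[1,0.85,0]], rotation=[[0,0,-0.225],[0,0,-0.225],[0,0,-0.225],[0,0,-0.225],[0,0,-0.225],[0,0,-0.225],[0,0,-0.225],[0,0,-0.225],[0,0,-0.225],[0,0,-0.225],[0,0,-0.225],[0,0,-0.225]], grip=[-1,-1,-1,-1,-1,-1,-1,-1,-1,-1,-1,-1])

```text
time: 1.35
ee_pos: [0.4015, -0.3211, 0.2391]
tcp_rot: [-180.0, 0.0, -4.7]
wrist_force: [0.4, -0.7, 0.2]
opening: 0.0855
grasp_force: 0.0
```

```bash
python3 - <<'E'
from h import *
m=bot.camera_model("wrist");i=bot.camera("wrist");cv2.imwrite("pics/w1.png",i)
np.save("w1.npy",m["camera_from_world"]);print(bot.get_obs()["ee_pos"],bot.get_obs()["tcp_rot"],px(m,[.45,-.322,.05]))
E
```

```text
[ 0.40362361 -0.31927882  0.23888187] [-1.79926076e+02 -3.09318549e-02 -4.69459210e+00] (np.float64(252.59032336659322), np.float64(131.37322367648184))
```

Emit:
carry_out(linear=[[0.5,1,0],[0.5,1,0],[0.5,1,0],[0.5,1,0],[0.5,1,0],[0.5,1,0],[0.5,1,0],[0.5,1,0],[0.5,1,0],[0.5,1,0],[0.5,1,0],[0.5,1,0]], rotation=[[0,0,0],[0,0,0],[0,0,0],[0,0,0],[0,0,0],[0,0,0],[0,0,0],[0,0,0],[0,0,0],[0,0,0],[0,0,0],[0,0,0]], grip=[-1,-1,-1,-1,-1,-1,-1,-1,-1,-1,-1,-1])

```text
time: 2.6
ee_pos: [0.5211, -0.0812, 0.239]
tcp_rot: [180.0, 0.0, -4.6]
wrist_force: [0.9, -0.6, 0.1]
opening: 0.0856
grasp_force: 0.0
```

```bash
python3 - <<'E'
from h import *
m=bot.camera_model("wrist");i=bot.camera("wrist");cv2.imwrite("pics/w2.png",i)
np.save("w2.npy",m["camera_from_world"]);print(bot.get_obs()["ee_pos"],bot.get_obs()["tcp_rot"])
a=cv2.imread("pics/w1.png")
cv2.imwrite("pics/w12.png",np.vstack([cv2.resize(a,(400,300)),cv2.resize(i,(400,300))]))
cv2.imwrite("pics/w2b.png",cv2.resize(i,(800,600),interpolation=cv2.INTER_CUBIC))
E
```

```text
[ 0.52210442 -0.0790157   0.23875939] [-1.79931809e+02  1.39606933e-02 -4.51281530e+00]
```

View pics/w2b.png

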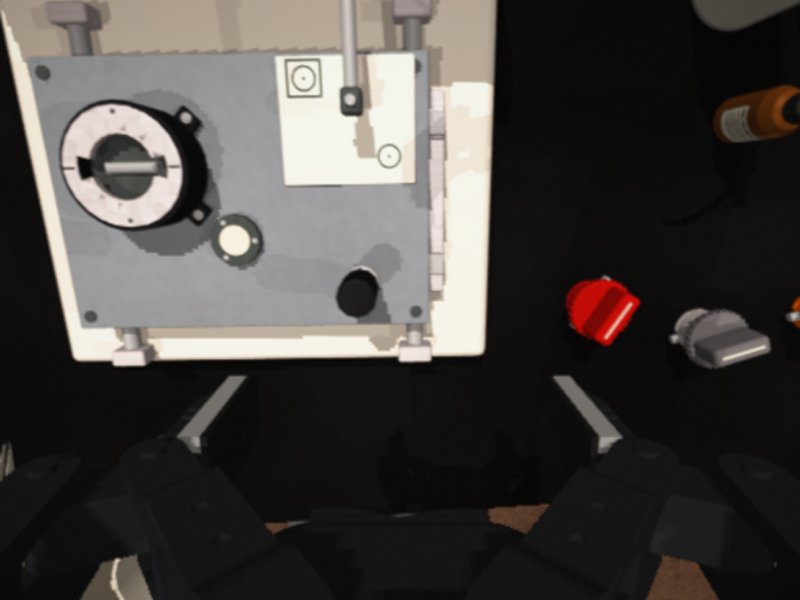

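View pics/w1.png

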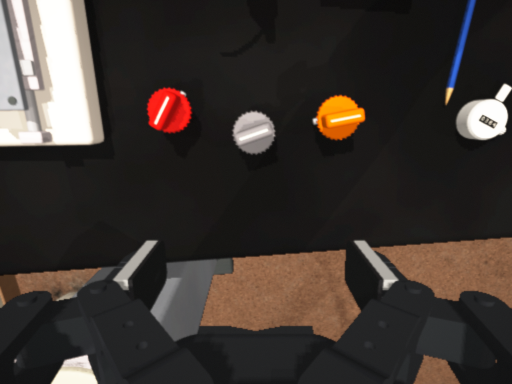

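w2 shows the plain ring at (389,156), the framed ring at (304,78), the pointer arm's end at (351,99) and the knob top at about (358,283). The socket is at (122,165) with its gaps left and right. In w1 the grey cell is at (254,132), with its wing running slightly up to the right.

```bash
python3 - <<'E'
from h import *
m=bot.camera_model("wrist");m["camera_from_world"]=np.load("w2.npy");s=1.5625
from scipy.optimize import brentq
f=lambda z:np.linalg.norm(onz(m,389/s,156/s,z)-onz(m,304/s,78/s,z))-.06727
zp=brentq(f,0,.15);print("plate z",zp)
for z in(.05,zp):
    a=onz(m,389/s,156/s,z);b=onz(m,304/s,78/s,z);d=b-a
    print(z,"std",a,"samp",b,"yaw",np.degrees(np.arctan2(d[1],d[0])-np.arctan2(50,45)))
    arm=onz(m,351/s,99/s,z+.038);print("armend",arm,"tip px x800",np.array(px(m,[arm[0],arm[1],z+.0045]))*s)
    print("knob bottom/top", onz(m,358/s,283/s,z+.046),"socket",onz(m,122/s,165/s,z+.032))
t=bot.camera_model("top")
# triangulate knob from both
def tri(r1,r2):
    (o1,d1),(o2,d2)=r1,r2
    k=np.linalg.lstsq(np.c_[d1,-d2],o2-o1,rcond=None)[0];p,q=o1+k[0]*d1,o2+k[1]*d2
    return (p+q)/2,np.linalg.norm(p-q)
print("knob tri",tri(ray(m,360/s,282/s),ray(t,190+323/4.2,110+312/4.2)))
i=cv2.imread("pics/w2.png")[25:130,165:285];cv2.imwrite("pics/c2.png",cv2.resize(i,None,fx=5.5,fy=5.5,interpolation=cv2.INTER_CUBIC))
E
```

```text
plate z 0.06890241041280222
0.05 std [ 0.60157966 -0.08090827  0.05      ] samp [ 0.65283593 -0.03112974  0.05      ] yaw -3.850739777809149
armend [ 0.63211095 -0.06267658  0.088     ] tip px x800 [356.20864669 107.77208738]
knob bottom/top [ 0.52755036 -0.05667614  0.096     ] socket [0.60752522 0.07820317 0.082     ]
0.06890241041280222 std [ 0.60068233 -0.08121331  0.06890241] samp [ 0.64893996 -0.03434697  0.06890241] yaw -3.8507397778091237
armend [ 0.62906978 -0.06423105  0.10690241] tip px x800 [356.53557916 108.32268725]
knob bottom/top [ 0.53155394 -0.05868481  0.11490241] socket [0.60614317 0.06753287 0.10090241]
knob tri (array([ 0.52756207, -0.05926282,  0.09541762]), np.float64(0.002849506193670632))
```

View pics/c2.png

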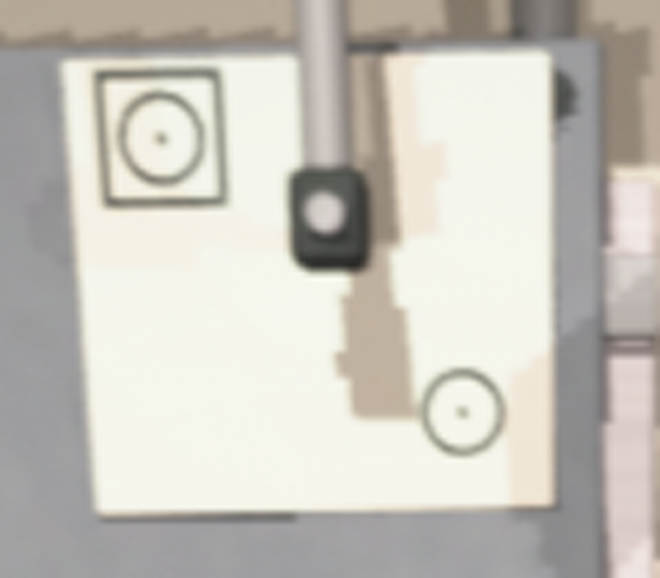

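The framed ring's centre is at crop (161,138) and the plain ring's at (462,412). The pointer block is at (326,215), and it hides the needle tip beneath it. Plate height is still uncertain (50–69 mm), so I'll look again from lower down.

Emit:
carry_out(linear=[[0.07,0.21,-0.9],[0.07,0.21,-0.9],[0.07,0.21,-0.9],[0.07,0.21,-0.9],[0.07,0.21,-0.9],[0,0,0],[0,0,0]], rotation=[[0,0,0],[0,0,0],[0,0,0],[0,0,0],[0,0,0],[0,0,0],[0,0,0]], grip=[-1,-1,-1,-1,-1,-1,-1])

```text
time: 3.35
ee_pos: [0.5276, -0.0611, 0.1495]
tcp_rot: [180.0, 0.0, -4.6]
wrist_force: [0.1, -0.8, -0.2]
opening: 0.0853
grasp_force: 0.0
```

```bash
python3 - <<'E'
from h import *
m=bot.camera_model("wrist");i=bot.camera("wrist");cv2.imwrite("pics/w3.png",i)
np.save("w3.npy",m["camera_from_world"]);o=bot.get_obs();print(o["ee_pos"],o["tcp_rot"])
cv2.imwrite("pics/w3b.png",cv2.resize(i,(800,600),interpolation=cv2.INTER_CUBIC))
g=cv2.cvtColor(i,cv2.COLOR_BGR2GRAY)
# ring contours: small dark near-circular closed contours
b=(g<150).astype(np.uint8)
cs,h=cv2.findContours(b,cv2.RETR_CCOMP,cv2.CHAIN_APPROX_NONE)
for c in cs:
    a=cv2.contourArea(c)
    if 60<a<1500 and len(c)>8:
        (u,v),(w,hh),_=cv2.fitEllipse(c)
        if max(w,hh)/min(w,hh)<1.35: print(round(u,1),round(v,1),round(w,1),round(hh,1),a)
E
```

```text
[ 0.52798345 -0.06121761  0.15014666] [ 1.79994494e+02 -3.65017370e-02 -4.59590479e+00]
296.5 236.6 11.2 11.6 100.5
276.7 101.0 19.8 21.2 328.5
276.6 100.9 19.2 20.3 305.5
199.4 29.1 21.1 24.2 400.0
199.5 29.1 20.0 22.3 349.0
199.3 28.8 36.9 42.9 1138.5
199.5 29.1 34.7 39.2 1008.0
287.8 146.6 8.9 11.2 65.0
245.6 45.9 11.1 12.0 101.5
137.1 176.1 26.8 29.2 610.5
```

View pics/w3b.png

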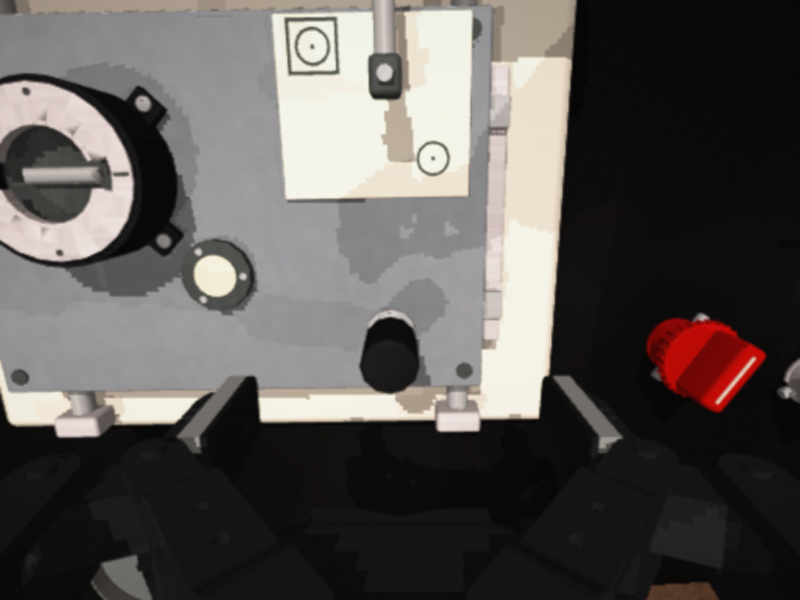

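The w3 picture shows the plain ring at (433,158), framed ring at (312,46), pointer screw at (384,72) and knob top circle at about (389,364), all in 800x600 pixels.

```bash
cat >> h.py <<'E'
def tri(r1,r2):
    (o1,d1),(o2,d2)=r1,r2
    k=np.linalg.lstsq(np.c_[d1,-d2],o2-o1,rcond=None)[0];p,q=o1+k[0]*d1,o2+k[1]*d2
    return np.round((p+q)/2,4),round(np.linalg.norm(p-q),4)
E
python3 - <<'E'
from h import *
from scipy.optimize import brentq
a=bot.camera_model("wrist");b=dict(a);a["camera_from_world"]=np.load("w2.npy");b["camera_from_world"]=np.load("w3.npy")
P={"std":((249.0,99.9),(276.7,101)),"samp":((194.3,50.1),(199.4,29.0)),"arm":((224.3,63.7),(245.6,45.9)),"knob":((355/1.5625,297/1.5625),(389/1.5625,364/1.5625)),"stdDisc":((235/1.5625,240/1.5625),(137.1,176.1))}
for n,(p,q) in P.items(): print(n,tri(ray(a,*p),ray(b,*q)))
f=lambda z:np.linalg.norm(onz(b,276.7,101,z)-onz(b,199.4,29,z))-.06727
z=brentq(f,0,.15);print("z",z)
for z in(.05,.055,.06):
    s=onz(b,276.7,101,z);t=onz(b,199.4,29,z);d=t-s;print(z,s,t,"yaw",np.degrees(np.arctan2(d[1],d[0])-np.arctan2(50,45)),"arm",onz(b,245.6,45.9,z+.038)," knob",onz(b,389/1.5625,364/1.5625,z+.046))
E
```

```text
std (array([ 0.6006, -0.0813,  0.0715]), np.float64(0.0001))
samp (array([ 0.6477, -0.035 ,  0.0743]), np.float64(0.0001))
arm (array([ 0.6291, -0.0638,  0.1058]), np.float64(0.0002))
knob (array([ 0.5233, -0.0564,  0.1133]), np.float64(0.0008))
stdDisc (array([0.5571, 0.0215, 0.0736]), np.float64(0.0002))
z 0.06995279331104584
0.05 [ 0.60141396 -0.08285645  0.05      ] [ 0.65403894 -0.03146722  0.05      ] yaw -3.6934595082758372 arm [ 0.63286917 -0.06346884  0.088     ]  knob [ 0.51646483 -0.05581693  0.096     ]
0.055 [ 0.60122998 -0.08249622  0.055     ] [ 0.65272826 -0.03220724  0.055     ] yaw -3.6934595082758306 arm [ 0.6318451  -0.06353436  0.093     ]  knob [ 0.51850061 -0.05608926  0.101     ]
0.06 [ 0.60104601 -0.082136    0.06      ] [ 0.65141758 -0.03294725  0.06      ] yaw -3.6934595082758688 arm [ 0.63082103 -0.06359989  0.098     ]  knob [ 0.52053639 -0.05636159  0.106     ]
```

Emit:
carry_out(linear=[[-0.04,0.05,-0.76],[-0.04,0.05,-0.76],[-0.04,0.05,-0.76],[-0.04,0.05,-0.76],[0,0,0],[0,0,0],[0,0,0],[0,0,0],[0,0,0],[0,0,0],[0,0,0],[0,0,0]], rotation=[[0,0,0],[0,0,0],[0,0,0],[0,0,0],[0,0,0],[0,0,0],[0,0,0],[0,0,0],[0,0,0],[0,0,0],[0,0,0],[0,0,0]], grip=[-1,-1,-1,-1,-1,1,1,1,1,1,1,1], grip_force=40)

```text
time: 4.6
ee_pos: [0.5249, -0.0569, 0.0891]
tcp_rot: [-180.0, -0.1, -4.6]
wrist_force: [-1.3, 1.6, 5.2]
opening: 0.0228
grasp_force: 39.4
```

```bash
cat > look.py <<'E'
from h import *
import sys
n=sys.argv[1]
m=bot.camera_model("wrist");i=bot.camera("wrist");cv2.imwrite(f"pics/{n}.png",i)
np.save(n+".npy",m["camera_from_world"]);o=bot.get_obs();print(o["time"],o["ee_pos"],o["tcp_rot"],o["wrist_force"],o["opening"],o["grasp_force"])
g=cv2.cvtColor(i,cv2.COLOR_BGR2GRAY)
b=(g<150).astype(np.uint8)
cs,h=cv2.findContours(b,cv2.RETR_CCOMP,cv2.CHAIN_APPROX_NONE)
for c in cs:
    a=cv2.contourArea(c)
    if 60<a<3000 and len(c)>8 and c[:,0,1].mean()<200:
        (u,v),(w,hh),_=cv2.fitEllipse(c)
        if max(w,hh)/min(w,hh)<1.5: print(round(u,1),round(v,1),round(w,1),round(hh,1),a,onz(m,u,v,.07)[:2].round(4))
E
python3 look.py w4
```

```text
4.65 [ 0.52494416 -0.05691839  0.08912283] [-1.79993329e+02 -5.59840981e-02 -4.59266557e+00] [-1.19991966  0.87056157  4.97787963] 0.023092385144490784 39.420305842068046
293.7 89.1 28.8 30.8 696.5 [ 0.6007 -0.0815]
293.6 89.0 26.1 27.7 565.5 [ 0.6007 -0.0814]
253.8 14.5 33.0 40.7 913.5 [ 0.6343 -0.0647]
99.7 193.6 35.2 40.1 1105.0 [0.5564 0.0236]
28.3 35.7 8.8 12.9 83.0 [0.6339 0.0405]
```

Emit:
carry_out(linear=[[0.35,0.22,0],[0.35,0.22,0],[0.35,0.22,0],[0.35,0.22,0],[0,0,0],[0,0,0]], rotation=[[0,0,0],[0,0,0],[0,0,0],[0,0,0],[0,0,0],[0,0,0]], grip=[1,1,1,1,1,1])

```text
time: 5.25
ee_pos: [0.5533, -0.0425, 0.0891]
tcp_rot: [-179.9, -0.1, -4.4]
wrist_force: [0.6, -2.2, 3.6]
opening: 0.0233
grasp_force: 39.5
```

```bash
python3 look.py w5 && python3 - <<'E'
from h import *
i=cv2.imread("pics/w5.png")[0:150,180:380];cv2.imwrite("pics/c5.png",cv2.resize(i,None,fx=4,fy=4,interpolation=cv2.INTER_CUBIC))
m=bot.camera_model("scene");j=bot.camera("scene");cv2.imwrite("pics/s5.png",j);print(px(m,[.629,-.064,.0745]))
E
```

```text
5.3 [ 0.55323635 -0.04248815  0.08913909] [-1.79935383e+02 -1.06700830e-01 -4.37633959e+00] [ 2.13958351 -2.481784    5.07144985] 0.023004489778397398 39.50272485148162
100.1 193.0 34.9 40.0 1095.0 [0.5847 0.038 ]
139.0 171.9 8.5 12.5 78.5 [0.5944 0.0154]
297.5 81.1 15.3 16.4 195.0 [ 0.6326 -0.0687]
(np.float64(296.3750935434275), np.float64(194.38956455471921))
```

View pics/c5.png

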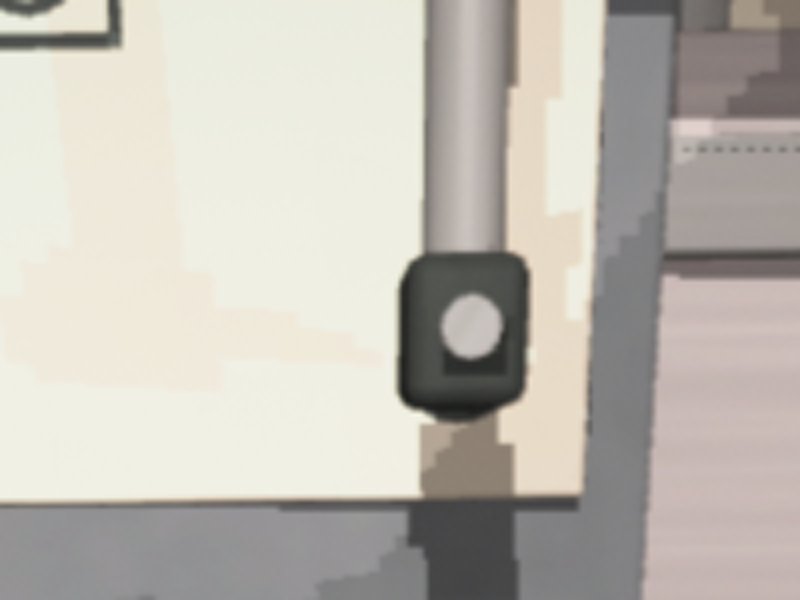

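The crop shows the pointer block at (465,335) fully covering the plain ring, so the stage is about right. I'll compute the exact offset from triangulation.

```bash
cat >> h.py <<'E'
def multi(L):
    A=np.zeros((3,3));b=np.zeros(3)
    for o,d in L:
        d=d/np.linalg.norm(d);M=np.eye(3)-np.outer(d,d);A+=M;b+=M@o
    return np.linalg.solve(A,b)
def cam(n):
    m=bot.camera_model("wrist");m["camera_from_world"]=np.load(n+".npy");return m
E
python3 - <<'E'
from h import *
W={n:cam(n) for n in("w2","w3","w4","w5")}
S={"w2":(224.3,63.7),"w3":(245.6,45.9),"w5":(297.6,81.4)}
# screw in w4
i=cv2.imread("pics/w4.png");g=cv2.cvtColor(i,cv2.COLOR_BGR2GRAY)
sub=(g[0:45,235:275]>110).astype(np.uint8);n,l,st,ce=cv2.connectedComponentsWithStats(sub)
print([(st[k].tolist(),ce[k].round(1)+[235,0]) for k in range(1,n)])
p=multi([ray(W[n],*S[n]) for n in S]);print("screw",p)
for n in S: print(n,np.array(px(W[n],p))-S[n])
ring=np.array([.6007+.0283,-.0814+.0144,.07])
print("px c5 ring",(np.array(px(W["w5"],ring))-[180,0])*4,"tip",(np.array(px(W["w5"],[p[0],p[1],.0745]))-[180,0])*4)
print("armtip block centre at z.108:",onz(W["w5"],180+465/4,330/4,.108))
E
```

```text
[([0, 0, 40, 45, 839], array([257. ,  31.2])), ([9, 0, 16, 8, 97], array([251.6,   2.8]))]
screw [ 0.62912442 -0.06375961  0.10572821]
w2 [-0.09267373 -0.12708026]
w3 [0.12530608 0.21930044]
w5 [ 0.01691242 -0.02876768]
px c5 ring [457.08229827 356.91033805] tip [434.32568653 354.74130615]
armtip block centre at z.108: [ 0.62856454 -0.06293192  0.108     ]
```

Emit:
carry_out(linear=[[0,0.16,0],[0,0,0],[0,0,0]], rotation=[[0,0,0],[0,0,0],[0,0,0]], grip=[1,1,1])

```text
time: 5.65
ee_pos: [0.5533, -0.0411, 0.0891]
tcp_rot: [-179.9, -0.1, -4.3]
wrist_force: [4.2, -3.8, 3.7]
opening: 0.023
grasp_force: 39.5
```

```bash
python3 look.py w6
```

```text
5.7 [ 0.55331993 -0.04104412  0.08915335] [-1.79885932e+02 -1.47023081e-01 -4.25524463e+00] [ 4.15498649 -4.59681185  4.36560604] 0.022802846195651056 39.49168507475406
100.3 192.6 34.9 40.0 1094.5 [0.5848 0.0394]
301.8 81.0 15.5 16.2 195.0 [ 0.6326 -0.0692]
```

Emit:
carry_out(linear=[[0,0.18,0],[0,0,0],[0,0,0]], rotation=[[0,0,0],[0,0,0],[0,0,0]], grip=[1,1,1])

```text
time: 6.0
ee_pos: [0.5533, -0.0392, 0.0891]
tcp_rot: [-179.8, -0.2, -4.1]
wrist_force: [4.4, -4.2, 3.8]
opening: 0.0227
grasp_force: 39.5
```

```bash
python3 look.py w7
```

```text
6.05 [ 0.55327311 -0.03923494  0.08913459] [-1.79818598e+02 -1.55199072e-01 -4.10687627e+00] [ 4.35457978 -3.0586242   4.13577929] 0.022765690485264743 39.50582752469927
100.7 192.2 34.9 40.0 1095.5 [0.5847 0.0411]
307.1 80.7 15.2 16.2 190.0 [ 0.6326 -0.0697]
```

Emit:
carry_out(linear=[[0,0,0],[0,0,0],[0,0,0],[0,0,0],[0,0,0],[0,0,0],[0,0,0],[0,0,0],[0,0,0],[0,0,0],[0,0,0],[0,0,0]], rotation=[[0,0,0],[0,0,0],[0,0,0],[0,0,0],[0,0,0],[0,0,0],[0,0,0],[0,0,0],[0,0,0],[0,0,0],[0,0,0],[0,0,0]], grip=[1,1,1,1,1,1,1,1,1,1,1,1])

```text
time: 7.25
ee_pos: [0.5533, -0.0392, 0.0891]
tcp_rot: [-179.8, -0.2, -4.1]
wrist_force: [3.9, -3.9, 3.8]
opening: 0.0231
grasp_force: 39.5
```

```bash
python3 look.py w8
```

```text
7.3 [ 0.5532823  -0.03923986  0.08912709] [-1.79819712e+02 -1.55685208e-01 -4.10933480e+00] [ 4.70342166 -4.09416395  3.43222058] 0.022870684415969875 39.50626116944477
100.7 192.2 34.9 40.0 1095.5 [0.5847 0.0411]
307.1 80.7 15.2 16.2 190.0 [ 0.6326 -0.0697]
```

Emit:
carry_out(linear=[[-0.3,-0.3,0],[-0.3,-0.3,0],[-0.3,-0.3,0],[-0.3,-0.3,0],[-0.3,-0.3,0],[-0.3,-0.3,0],[-0.3,-0.3,0],[-0.3,-0.3,0],[0,0,0],[0,0,0],[0,0,0]], rotation=[[0,0,0],[0,0,0],[0,0,0],[0,0,0],[0,0,0],[0,0,0],[0,0,0],[0,0,0],[0,0,0],[0,0,0],[0,0,0]], grip=[1,1,1,1,1,1,1,1,1,1,1])

```text
time: 8.4
ee_pos: [0.5043, -0.0867, 0.0891]
tcp_rot: [-179.8, -0.0, -4.1]
wrist_force: [-1.8, -1.1, 7.5]
opening: 0.0231
grasp_force: 40.2
```

```bash
python3 look.py w9
```

```text
8.45 [ 0.50431135 -0.08670023  0.0891013 ] [-1.79780544e+02 -3.04616570e-02 -4.08870283e+00] [-1.42817901 -0.70681543  7.3657806 ] 0.02293219650750092 40.15589162358083
295.4 89.4 29.0 30.8 701.0 [ 0.58   -0.1113]
295.2 89.4 26.2 27.6 566.0 [ 0.58   -0.1112]
100.5 192.3 35.1 40.1 1101.5 [ 0.5357 -0.0062]
30.5 33.6 8.8 12.6 80.0 [0.6133 0.0107]
```

Emit:
carry_out(linear=[[0.07,0.02,0],[0,0,0],[0,0,0]], rotation=[[0,0,0],[0,0,0],[0,0,0]], grip=[1,1,1])

```text
time: 8.75
ee_pos: [0.5053, -0.0867, 0.0891]
tcp_rot: [-179.8, 0.0, -4.1]
wrist_force: [-3.7, -3.0, 9.6]
opening: 0.0227
grasp_force: 40.2
```

```bash
python3 look.py w10; python3 - <<'E'
from h import *
# cell from w1
m=cam("w1");i=cv2.imread("pics/w1.png");
z=i[100:165,225:285];hsv=cv2.cvtColor(z,cv2.COLOR_BGR2HSV)
for th in(60,170,190):
    b=((hsv[...,2]>th)&(hsv[...,1]<70)).astype(np.uint8);cs,_=cv2.findContours(b,cv2.RETR_EXTERNAL,cv2.CHAIN_APPROX_NONE)
    c=max(cs,key=cv2.contourArea);print(th,cv2.contourArea(c),cv2.minAreaRect(c), np.array(cv2.minAreaRect(c)[0])+[225,100])
cv2.imwrite("pics/cell.png",cv2.resize(z,None,fx=8,fy=8,interpolation=cv2.INTER_CUBIC))
E
```

```text
8.8 [ 0.50529008 -0.08665922  0.0890805 ] [-1.79834139e+02  1.97054380e-02 -4.10644302e+00] [-4.3654508  -2.95957818  9.88972548] 0.022942010317916754 40.24832260329276
295.3 89.4 28.8 31.0 700.0 [ 0.581  -0.1113]
295.1 89.3 26.1 27.7 566.5 [ 0.581  -0.1112]
100.2 192.3 35.3 40.2 1111.5 [ 0.5367 -0.0062]
30.4 33.6 8.8 12.8 82.0 [0.6142 0.0106]
60 1395.0 ((28.360000610351562, 32.02000427246094), (42.599998474121094, 42.80000305175781), 36.869895935058594) [253.36000061 132.02000427]
170 671.0 ((25.80000114440918, 25.89999771118164), (26.87936019897461, 36.366188049316406), 71.56504821777344) [250.80000114 125.89999771]
190 282.5 ((27.805126190185547, 33.443206787109375), (9.580161094665527, 34.07328414916992), 70.70995330810547) [252.80512619 133.44320679]
```

View pics/cell.png

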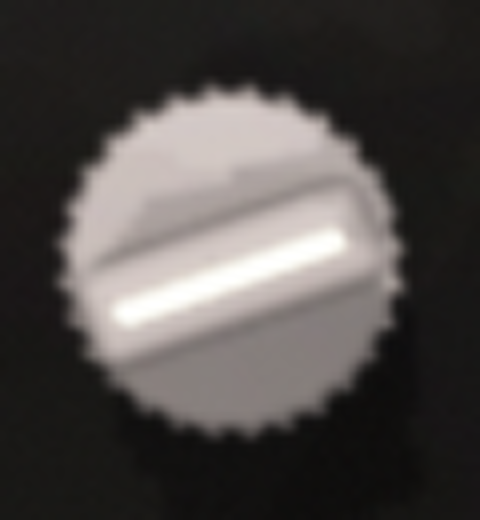

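The cell crop shows a wing highlight from (122,315) to (340,240), centre (230,278). The sample mark now stands under the pointer, so I'll release the knob and rise.

Emit:
carry_out(linear=[[0,0,0],[0,0,0],[0,0,0],[0,0,0],[0,0,0.5],[0,0,1],[0,0,1],[0,0,1],[0,0,0.5],[0,0,0],[0,0,0]], rotation=[[0,0,0],[0,0,0],[0,0,0],[0,0,0],[0,0,0],[0,0,0],[0,0,0],[0,0,0],[0,0,0],[0,0,0],[0,0,0]], grip=[-1,-1,-1,-1,-1,-1,-1,-1,-1,-1,-1])

```text
time: 9.9
ee_pos: [0.5055, -0.0861, 0.168]
tcp_rot: [-179.7, 0.0, -4.1]
wrist_force: [-1.3, -0.6, -0.4]
opening: 0.0852
grasp_force: 0.0
```

```bash
python3 look.py w11; python3 - <<'E'
from h import *
o=bot.get_obs();print("q",o["q"].round(1))
i=cv2.imread("pics/w11.png");cv2.imwrite("pics/w11b.png",cv2.resize(i[:250],None,fx=1.5625,fy=1.5625,interpolation=cv2.INTER_CUBIC))
m=cam("w1")
c=lambda x,y:onz(m,225+x/8,100+y/8,.06)
a,b=c(122,315),c(340,240);d=b-a;print("cell",(a+b)/2,np.linalg.norm(d),"ydir",np.degrees(np.arctan2(d[1],d[0])))
# cap centre at z=.034
print("cap",onz(m,225+232/8,100+258/8,.034))
E
```

```text
9.95 [ 0.50527824 -0.08607613  0.16753953] [-1.79737000e+02  7.15413518e-02 -4.06210825e+00] [-0.01674533 -0.12946177  0.81115586] 0.08520057573055427 0.0
282.9 98.4 18.3 19.5 279.0 [ 0.581  -0.1113]
283.0 98.2 18.0 18.1 254.0 [ 0.5811 -0.1113]
58.1 105.1 52.5 76.4 2857.5 [0.5879 0.0563]
300.2 33.3 42.0 57.9 359.0 [ 0.6236 -0.1254]
256.2 197.4 17.7 25.0 111.0 [ 0.5065 -0.0863]
152.9 166.9 24.9 27.2 529.5 [ 0.5369 -0.007 ]
203.2 15.1 10.1 11.5 89.0 [ 0.6398 -0.0587]
q [ -9.8  -0.9  -3.9  87.1   0.3 174.3]
cell [ 0.44706332 -0.32311397  0.06      ] 0.029645171842759596 ydir -75.94025765880909
cap [ 0.44809546 -0.32328074  0.034     ]
```

View pics/w11b.png

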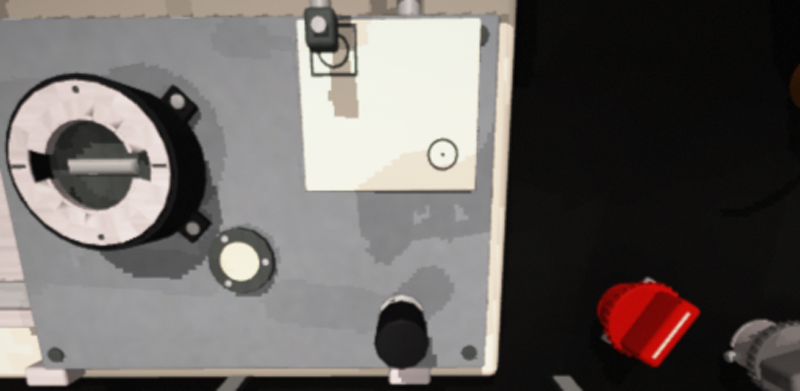

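The picture shows the framed ring at about (334,47), with the pointer block just above-left of it from parallax. The socket ellipse is centred near (90,161) with its gaps left and right. The knob, standard disc and marks all moved together.

Emit:
carry_out(linear=[[0.1,0.9,0],[0.1,0.9,0],[0.1,0.9,0],[0.1,0.9,0],[0.1,0.9,0],[0.1,0.9,0],[0.1,0.9,0],[0,0,0],[0,0,0]], rotation=[[0,0,0],[0,0,0],[0,0,0],[0,0,0],[0,0,0],[0,0,0],[0,0,0],[0,0,0],[0,0,0]], grip=[-1,-1,-1,-1,-1,-1,-1,-1,-1])

```text
time: 10.85
ee_pos: [0.5182, 0.001, 0.1684]
tcp_rot: [-178.1, 0.0, -0.9]
wrist_force: [0.0, 0.4, -0.3]
opening: 0.0852
grasp_force: 0.0
```

```bash
python3 look.py w12; python3 - <<'E'
from h import *
m=cam("w11");print("samp ring",onz(m,334/1.5625,47/1.5625,.07))
m=cam("w12");i=cv2.imread("pics/w12.png")
c=np.array(px(m,[.586,.038,.102])).astype(int);print(c)
x0,y0=max(c[0]-75,0),max(c[1]-65,0);z=i[y0:y0+130,x0:x0+150]
cv2.imwrite("pics/c12.png",cv2.resize(z,None,fx=5,fy=4.6,interpolation=cv2.INTER_CUBIC) if 0 else cv2.resize(z,None,fx=4.5,fy=4.5,interpolation=cv2.INTER_CUBIC));print(x0,y0)
E
```

```text
10.9 [0.518136   0.00083864 0.16848458] [-1.78095127e+02  1.12384442e-02 -8.68090004e-01] [ 0.11796327 -0.43754946 -0.34672175] 0.08557875827304665 0.0
410.0 115.9 17.9 20.3 283.5 [ 0.5812 -0.1111]
409.9 115.9 16.8 19.1 250.0 [ 0.5812 -0.1111]
200.7 111.8 52.1 70.3 2699.5 [0.5864 0.0447]
132.0 28.0 12.3 15.2 141.0 [0.6443 0.0902]
271.1 175.8 25.7 26.3 529.5 [ 0.5368 -0.0084]
304.1 140.1 12.9 14.9 122.5 [ 0.5644 -0.0336]
348.0 47.4 14.3 19.6 178.5 [ 0.6286 -0.0626]
348.9 47.3 29.6 31.6 353.0 [ 0.6286 -0.0632]
366.0 32.8 10.2 11.4 89.0 [ 0.6376 -0.0744]
392.4 21.2 13.1 14.8 144.5 [ 0.6445 -0.0917]
samp ring [ 0.62997619 -0.06502662  0.07      ]
[200 111]
125 46
```

View pics/c12.png

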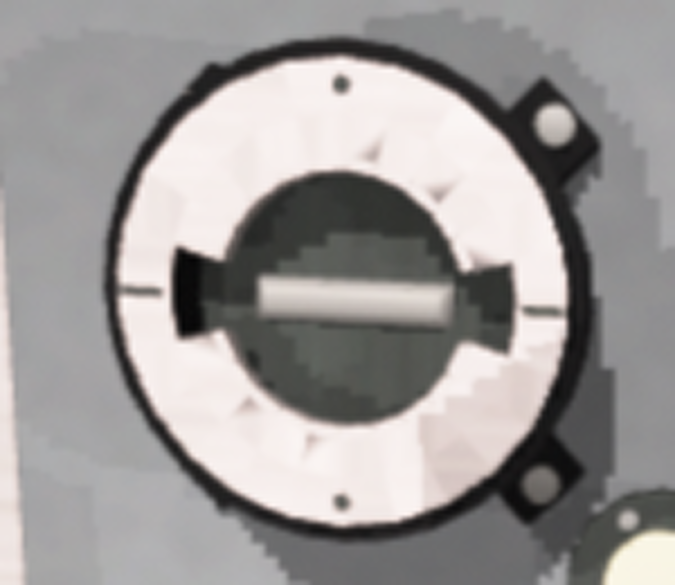

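The crop shows the socket clearly: side marks at (140,291) and (545,311), dots at (342,84) and (342,503), tongue from (258,297) to (452,305), gaps at left and right. The last move clipped on joint 6's limit, so the tool tilted slightly. The next moves unwind it.

```bash
python3 - <<'E'
from h import *
m=cam("w12");P=lambda x,y,z:onz(m,125+x/4.5,46+y/4.5,z)
for z in(.098,.102,.106):
    L,R,T,B=P(140,291,z),P(545,311,z),P(342,84,z),P(342,503,z)
    d=L-R;print(z,"mark mid",(L+R)/2,"yaw",np.degrees(np.arctan2(d[1],d[0]))-90,np.linalg.norm(d),"dots mid",(T+B)/2,np.linalg.norm(T-B),"cross",P(342,301,z))
    l,r,t,b=P(115,291,z),P(567,311,z),P(341,55,z),P(342,527,z);print("  outer",(l+r)/2,(t+b)/2,np.linalg.norm(l-r),np.linalg.norm(t-b))
    l,r,t,b=P(222,292,z),P(465,302,z),P(342,170,z),P(344,425,z);print("  bore",(l+r)/2,(t+b)/2,np.linalg.norm(l-r),np.linalg.norm(t-b))
d=P(258,297,.095)-P(452,305,.095);print("tongue",np.linalg.norm(d),np.degrees(np.arctan2(d[1],d[0]))-90,(P(258,297,.095)+P(452,305,.095))/2)
a=cam("w3");b=cam("w2")
print(bot.get_obs()["q"].round(1))
E
```

```text
0.098 mark mid [0.58528124 0.03867416 0.098     ] yaw -3.5105754548571753 0.060120309435524745 dots mid [0.58517196 0.03866554 0.098     ] 0.059634233254893095 cross [0.5852768  0.03865912 0.098     ]
  outer [0.58528555 0.03892635 0.098     ] [0.58521449 0.03873401 0.098     ] 0.06710223625507404 0.06713651082788658
  bore [0.58584411 0.03843706 0.098     ] [0.58533868 0.03850306 0.098     ] 0.03604452427561966 0.03629808726289649
0.102 mark mid [0.58524554 0.03783668 0.102     ] yaw -3.510575454857161 0.05894390399929408 dots mid [0.5851384  0.03782823 0.102     ] 0.05846733912468677 cross [0.58524118 0.03782193 0.102     ]
  outer [0.58524977 0.03808393 0.102     ] [0.58518009 0.03789536 0.102     ] 0.06578921181699525 0.06582281572137372
  bore [0.58579739 0.03760422 0.102     ] [0.58530186 0.03766893 0.102     ] 0.035339222278635396 0.03558782366675438
0.106 mark mid [0.58520984 0.03699919 0.106     ] yaw -3.510575454857147 0.0577674985630634 dots mid [0.58510483 0.03699092 0.106     ] 0.05730044499448033 cross [0.58520557 0.03698474 0.106     ]
  outer [0.58521398 0.03724151 0.106     ] [0.5851457  0.03705671 0.106     ] 0.0644761873789164 0.06450912061486096
  bore [0.58575068 0.03677137 0.106     ] [0.58526503 0.03683479 0.106     ] 0.03463392028165113 0.034877560070612386
tongue 0.02920698976141603 -3.0630118030412348 [0.5852775  0.03735044 0.095     ]
[ -0.9  -0.2  -3.2  87.1   1.9 179.9]
```

Emit:
carry_out(linear=[[-0.1,-0.45,0],[-0.1,-0.45,0],[-0.1,-0.45,0],[-0.1,-0.45,0],[-0.1,-0.45,0],[-0.1,-0.45,0],[-0.1,-0.45,0],[-0.1,-0.45,0],[-0.1,-0.45,0],[-0.1,-0.45,0],[-0.1,-0.45,0],[-0.1,-0.45,0]], rotation=[[-0.24,0,0.8],[0,0,1],[0,0,1],[0,0,1],[0,0,1],[0,0,1],[0,0,1],[0,0,1],[0,0,1],[0,0,1],[0,0,1],[0,0,1]], grip=[-1,-1,-1,-1,-1,-1,-1,-1,-1,-1,-1,-1])

```text
time: 12.1
ee_pos: [0.4939, -0.1077, 0.1686]
tcp_rot: [180.0, 0.1, 93.8]
wrist_force: [0.1, 0.6, 0.3]
opening: 0.0856
grasp_force: 0.0
```

```bash
python3 - <<'E'
from h import *
o=bot.get_obs();print(o["ee_pos"],o["tcp_rot"],o["q"].round(1),o["time"])
print("socket",tri(ray(cam("w11"),58.1,105.1),ray(cam("w12"),200.7,111.8)))
print("std",tri(ray(cam("w11"),282.9,98.3),ray(cam("w12"),410,115.9)))
print("disc",tri(ray(cam("w11"),152.9,166.9),ray(cam("w12"),271.1,175.8)))
E
```

```text
[ 0.49390933 -0.10769689  0.16856129] [1.79993622e+02 9.89237906e-02 9.38368402e+01] [-12.2  -2.   -4.9  87.1  -0.1  73.9] 12.1
socket (array([0.586 , 0.039 , 0.0973]), np.float64(0.0))
std (array([ 0.5812, -0.1113,  0.0695]), np.float64(0.0001))
disc (array([ 0.5375, -0.0083,  0.0736]), np.float64(0.0001))
```

Emit:
carry_out(linear=[[-0.1,-0.45,0],[-0.1,-0.45,0],[-0.1,-0.45,0],[-0.1,-0.45,0],[-0.1,-0.45,0],[-0.1,-0.45,0],[-0.1,-0.45,0],[-0.1,-0.45,0],[-0.1,-0.45,0],[-0.1,-0.45,0],[-0.1,-0.45,0],[-0.1,-0.45,0]], rotation=[[0,0,1],[0,0,1],[0,0,1],[0,0,1],[0,0,1],[0,0,1],[0,0,1],[0,0,1],[0,0,1],[0,0,1],[0,0,1],[0,0,1]], grip=[-1,-1,-1,-1,-1,-1,-1,-1,-1,-1,-1,-1])

```text
time: 13.3
ee_pos: [0.4698, -0.2157, 0.1686]
tcp_rot: [-180.0, 0.1, -170.2]
wrist_force: [0.8, -0.0, -0.5]
opening: 0.0854
grasp_force: 0.0
```

Emit:
carry_out(linear=[[-0.1,-0.45,0],[-0.1,-0.45,0],[-0.1,-0.45,0],[-0.1,-0.45,0],[-0.1,-0.45,0],[-0.1,-0.45,0],[-0.1,-0.45,0],[-0.1,-0.45,0],[-0.1,-0.45,0],[-0.1,-0.45,0],[-0.1,-0.45,0],[-0.1,-0.45,0]], rotation=[[0,0,1],[0,0,1],[0,0,1],[0,0,1],[0,0,1],[0,0,1],[0,0,1],[0,0,1],[0,0,1],[0,0,1],[0,0,0.8],[0,0,0]], grip=[-1,-1,-1,-1,-1,-1,-1,-1,-1,-1,-1,-1])

```text
time: 14.5
ee_pos: [0.4458, -0.3236, 0.1685]
tcp_rot: [180.0, 0.1, -84.0]
wrist_force: [0.4, 0.1, -0.2]
opening: 0.0855
grasp_force: 0.0
```

```bash
python3 - <<'E'
from h import *
m=bot.camera_model("wrist");i=bot.camera("wrist");cv2.imwrite("pics/w13.png",i)
np.save("w13.npy",m["camera_from_world"]);o=bot.get_obs();print(o["time"],o["ee_pos"],o["tcp_rot"],o["q"].round(1))
c=np.array(px(m,[.4475,-.323,.06]));print("pred px",c)
x0,y0=(c-45).astype(int);z=i[y0:y0+90,x0:x0+90];cv2.imwrite("pics/c13.png",cv2.resize(z,None,fx=6,fy=6,interpolation=cv2.INTER_CUBIC));print(x0,y0)
E
```

```text
14.55 [ 0.44555863 -0.32461693  0.16839636] [ 1.79984364e+02  5.85004153e-02 -8.42540942e+01] [ -36.1    4.3    1.5   87.3    0.  -131.8]
pred px [252.57446958 195.6118803 ]
207 150
```

View pics/c13.png

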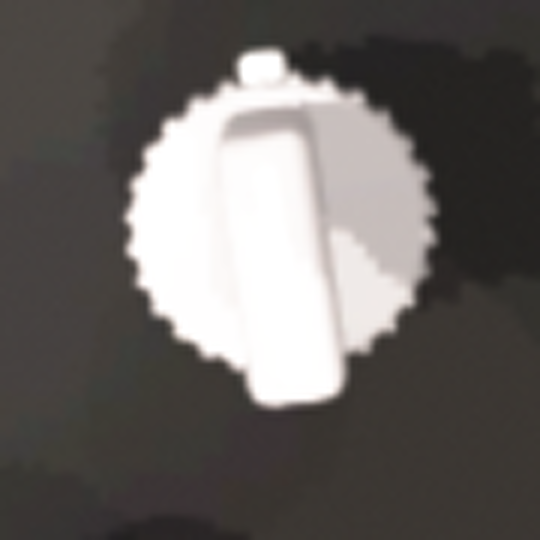

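The crop shows the wing's top face with corners at about (225,135), (303,130), (343,395) and (250,403), and one pin at (262,68). I've now viewed more than the allowed number of pictures, so from here I'll use numbers only.

```bash
python3 - <<'E'
from h import *
m=cam("w13");P=lambda x,y,z=.06:onz(m,207+x/6,150+y/6,z)
a,b=P(264,132),P(297,399);d=a-b;print("wing",(a+b)/2,np.linalg.norm(d),np.degrees(np.arctan2(d[1],d[0])))
cap=P(283,212,.034);pin=P(262,68,.01);print("cap",cap,"pin",pin,np.degrees(np.arctan2(*(pin-cap)[[1,0]])),np.linalg.norm((pin-cap)[:2]))
print("axis pred px of tcp at z .06",(np.array(px(m,[.44556,-.32462,.06]))-[207,150])*6)
E
```

```text
wing [ 0.44655216 -0.32390117  0.06      ] 0.03903712726605769 -77.18838381237681
cap [ 0.44655544 -0.3258702   0.034     ] pin [ 0.45202989 -0.34400882  0.01      ] -73.20555655550346 0.018946743120636343
axis pred px of tcp at z .06 [288.40941181 263.99874867]
```

Emit:
carry_out(linear=[[0.05,0.05,-0.5],[0,0,-1],[0,0,-1],[0,0,-1],[0,0,-1],[0,0,-1],[0,0,-0.63],[0,0,0],[0,0,0]], rotation=[[0,0,0.97],[0,0,0],[0,0,0],[0,0,0],[0,0,0],[0,0,0],[0,0,0],[0,0,0],[0,0,0]], grip=[-1,-1,-1,-1,-1,-1,-1,-1,-1])

```text
time: 15.45
ee_pos: [0.4473, -0.3221, 0.0465]
tcp_rot: [-180.0, 0.1, -76.4]
wrist_force: [0.3, 0.5, -0.2]
opening: 0.0852
grasp_force: 0.0
```

Emit:
carry_out(linear=[[0,0,0],[0,0,0],[0,0,0],[0,0,0],[0,0,0],[0,0,0],[0,0,0],[0,0,0],[0,0,0]], rotation=[[0,0,0],[0,0,0],[0,0,0],[0,0,0],[0,0,0],[0,0,0],[0,0,0],[0,0,0],[0,0,0]], grip=[1,1,1,1,1,1,1,1,1], grip_force=80)

```text
time: 16.35
ee_pos: [0.4473, -0.3221, 0.0463]
tcp_rot: [-180.0, 0.1, -76.3]
wrist_force: [-1.4, 0.2, 4.8]
opening: 0.0124
grasp_force: 79.5
```

Emit:
carry_out(linear=[[0,0,0.5],[0,0,1],[0,0,1],[0,0,1],[0,0,1],[0,0,1],[0,0,1],[0,0,1],[0.36,0.95,0],[0.36,0.95,0],[0.36,0.95,0],[0.36,0.95,0]], rotation=[[0,0,0],[0,0,0],[0,0,0],[0,0,0],[0,0,0],[0,0,0],[0,0,0],[0,0,0],[0,0,-0.12],[0,0,-0.12],[0,0,-0.12],[0,0,-0.12]], grip=[1,1,1,1,1,1,1,1,1,1,1,1])

```text
time: 17.55
ee_pos: [0.4759, -0.2451, 0.196]
tcp_rot: [180.0, 0.1, -80.2]
wrist_force: [-0.9, 0.2, -1.0]
opening: 0.0124
grasp_force: 78.8
```

Emit:
carry_out(linear=[[0.36,0.95,0],[0.36,0.95,0],[0.36,0.95,0],[0.36,0.95,0],[0.36,0.95,0],[0.36,0.95,0],[0.36,0.95,0],[0.36,0.95,0],[0.36,0.95,0],[0.36,0.95,0],[0.36,0.95,0],[0,0,0]], rotation=[[0,0,-0.12],[0,0,-0.12],[0,0,-0.12],[0,0,-0.12],[0,0,-0.12],[0,0,-0.12],[0,0,-0.12],[0,0,-0.12],[0,0,-0.12],[0,0,-0.12],[0,0,-0.12],[0,0,0]], grip=[1,1,1,1,1,1,1,1,1,1,1,1])

```text
time: 18.75
ee_pos: [0.5554, -0.0351, 0.1957]
tcp_rot: [180.0, 0.1, -90.6]
wrist_force: [-1.0, -0.8, -1.7]
opening: 0.012
grasp_force: 78.7
```

```bash
python3 - <<'E'
from h import *
m=bot.camera_model("wrist");i=bot.camera("wrist");cv2.imwrite("pics/w14.png",i)
np.save("w14.npy",m["camera_from_world"]);o=bot.get_obs();print(o["time"],o["ee_pos"],o["tcp_rot"],o["q"].round(1),o["opening"],o["wrist_force"])
p=np.array(o["ee_pos"])
# sample profile along the tool x axis (image rows) at the column of TCP: cap plane z = tcp-.0463+.034
c=px(m,[p[0],p[1],p[2]+.0137]);print("wing top px",c)
yw=np.radians(o["tcp_rot"][2]);ux=np.array([np.cos(yw),np.sin(yw),0])
hsv=cv2.cvtColor(i,cv2.COLOR_BGR2HSV)
for nm,h,L in(("wingtop",.0137,(.012,.030)),("cap",-.0123,(.012,.034)),("pin",-.0363,(.012,.034))):
    for r in np.arange(L[0],L[1],.001):
        u,v=px(m,p+ux*r+[0,0,h]);print(nm,round(r*1000),round(u),round(v),i[int(round(v)),int(round(u))].tolist())
E
```

```text
18.8 [ 0.55510573 -0.03611907  0.19576444] [ 1.79951279e+02  8.87748584e-02 -9.05840997e+01] [ -3.8   5.2   5.5  90.3   0.1 -93.2] 0.01248377277076807 [-0.82774192 -0.4655584  -0.07447008]
wing top px (np.float64(254.70922601612696), np.float64(264.72299322903586))
wingtop 12 255 240 [121, 136, 147]
wingtop 13 255 238 [121, 135, 147]
wingtop 14 255 236 [121, 135, 147]
wingtop 15 255 233 [86, 93, 101]
wingtop 16 255 231 [60, 61, 64]
wingtop 17 255 229 [59, 61, 64]
wingtop 18 255 227 [60, 62, 66]
wingtop 19 255 225 [61, 61, 66]
wingtop 20 255 223 [59, 61, 66]
wingtop 21 255 220 [48, 49, 53]
wingtop 22 255 218 [47, 48, 51]
wingtop 23 255 216 [48, 48, 52]
wingtop 24 255 214 [48, 49, 51]
wingtop 25 255 211 [46, 48, 51]
wingtop 26 255 209 [46, 48, 50]
wingtop 27 255 207 [47, 48, 52]
wingtop 28 255 205 [55, 57, 60]
wingtop 29 255 202 [58, 59, 63]
cap 12 255 219 [46, 47, 50]
cap 13 255 218 [47, 48, 51]
cap 14 255 216 [48, 48, 52]
cap 15 255 214 [48, 49, 51]
cap 16 255 212 [48, 49, 51]
cap 17 255 210 [46, 49, 51]
cap 18 255 208 [47, 48, 51]
cap 19 255 207 [47, 48, 52]
cap 20 255 205 [55, 57, 
[... 336 characters left out ...]
2 [160, 159, 160]
cap 33 255 180 [160, 159, 159]
pin 12 255 206 [50, 51, 55]
pin 13 255 204 [57, 58, 62]
pin 14 255 203 [57, 58, 62]
pin 15 255 201 [60, 62, 66]
pin 16 255 199 [61, 62, 67]
pin 17 255 198 [89, 91, 97]
pin 18 255 196 [60, 62, 66]
pin 19 255 194 [74, 77, 80]
pin 20 255 193 [93, 96, 101]
pin 21 255 191 [99, 102, 108]
pin 22 255 189 [103, 107, 112]
pin 23 255 188 [131, 136, 142]
pin 24 255 186 [91, 93, 97]
pin 25 255 185 [128, 128, 131]
pin 26 255 183 [160, 159, 159]
pin 27 255 181 [160, 159, 160]
pin 28 255 179 [160, 159, 159]
pin 29 255 178 [160, 159, 160]
pin 30 255 176 [161, 159, 162]
pin 31 255 174 [160, 159, 161]
pin 32 255 173 [161, 160, 161]
pin 33 255 171 [161, 159, 161]
```

Emit:
carry_out(linear=[[0.38,0.94,0],[0.38,0.94,0],[0.38,0.94,0],[0.38,0.94,0],[0,0,0],[0,0,0],[0,0,-0.9],[0,0,-0.9],[0,0,0],[0,0,0]], rotation=[[0,0,-0.1],[0,0,-0.09],[0,0,-0.09],[0,0,-0.09],[0,0,0],[0,0,0],[0,0,0],[0,0,0],[0,0,0],[0,0,0]], grip=[1,1,1,1,1,1,1,1,1,1])

```text
time: 19.8
ee_pos: [0.5852, 0.0374, 0.1603]
tcp_rot: [180.0, 0.1, -93.7]
wrist_force: [0.5, 0.0, -1.4]
opening: 0.0125
grasp_force: 78.7
```

```bash
python3 - <<'E'
from h import *
o=bot.get_obs();print(o["time"],o["ee_pos"],o["tcp_rot"],o["wrist_force"],o["torque"])
m=bot.camera_model("wrist");i=bot.camera("wrist");cv2.imwrite("pics/w15.png",i);np.save("w15.npy",m["camera_from_world"])
g=cv2.cvtColor(i,cv2.COLOR_BGR2GRAY)
# pose check: stage marks still visible?
b=(g<150).astype(np.uint8);cs,h=cv2.findContours(b,cv2.RETR_CCOMP,cv2.CHAIN_APPROX_NONE)
for c in cs:
    a=cv2.contourArea(c)
    if 150<a<700 and len(c)>8:
        (u,v),(w,hh),_=cv2.fitEllipse(c)
        if max(w,hh)/min(w,hh)<1.3: print(round(u,1),round(v,1),round(w,1),round(hh,1),a,onz(m,u,v,.07)[:2].round(4))
E
```

```text
19.8 [0.58518034 0.03738286 0.16033878] [ 1.79979655e+02  7.83706375e-02 -9.36939800e+01] [ 0.49692193  0.02214074 -1.42903094] [-0.06698527  0.00998727  0.00065979]
315.9 138.2 27.0 28.7 607.0 [ 0.5367 -0.0083]
```

Emit:
carry_out(linear=[[0.01,0.085,0],[0,0,0],[0,0,-0.25],[0,0,-0.25],[0,0,-0.25],[0,0,0],[0,0,0]], rotation=[[0,0,0.01],[0,0,0],[0,0,0],[0,0,0],[0,0,0],[0,0,0],[0,0,0]], grip=[1,1,1,1,1,1,1])

```text
time: 20.55
ee_pos: [0.5856, 0.04, 0.1446]
tcp_rot: [180.0, 0.1, -93.6]
wrist_force: [0.3, 0.4, -1.3]
opening: 0.0124
grasp_force: 78.7
```

Emit:
carry_out(linear=[[0,0,-0.15],[0,0,-0.15],[0,0,0]], rotation=[[0,0,0],[0,0,0],[0,0,0]], grip=[1,1,1])

```text
time: 20.85
ee_pos: [0.5855, 0.0399, 0.1383]
tcp_rot: [180.0, 0.1, -93.6]
wrist_force: [0.1, 0.8, -1.3]
opening: 0.0124
grasp_force: 78.7
```

Emit:
carry_out(linear=[[0,-0.02,-0.12],[0,0,0],[0,0,0]], rotation=[[0,0,0],[0,0,0],[0,0,0]], grip=[1,1,1])

```text
time: 21.15
ee_pos: [0.5857, 0.0396, 0.1365]
tcp_rot: [180.0, 0.1, -93.6]
wrist_force: [-0.2, 0.3, -1.1]
opening: 0.0125
grasp_force: 78.7
```

Emit:
carry_out(linear=[[0,0,-0.12],[0,0,0],[0,0,0]], rotation=[[0,0,0],[0,0,0],[0,0,0]], grip=[1,1,1])

```text
time: 21.45
ee_pos: [0.5859, 0.0396, 0.1345]
tcp_rot: [-180.0, 0.1, -93.6]
wrist_force: [0.4, -0.6, 1.8]
opening: 0.0125
grasp_force: 79.3
```

Emit:
carry_out(linear=[[0,0,-0.12],[0,0,0],[0,0,0]], rotation=[[0,0,0],[0,0,0],[0,0,0]], grip=[1,1,1])

```text
time: 21.75
ee_pos: [0.5859, 0.0396, 0.132]
tcp_rot: [-180.0, 0.1, -93.6]
wrist_force: [0.3, 0.2, 4.6]
opening: 0.0123
grasp_force: 79.5
```

Emit:
carry_out(linear=[[0,0,-0.12],[0,0,0],[0,0,0]], rotation=[[0,0,0],[0,0,0],[0,0,0]], grip=[1,1,1])

```text
time: 22.05
ee_pos: [0.586, 0.0396, 0.1298]
tcp_rot: [-180.0, 0.1, -93.6]
wrist_force: [-0.1, 0.4, 6.0]
opening: 0.0124
grasp_force: 79.8
```

Emit:
carry_out(linear=[[0,0,-0.11],[0,0,-0.11],[0,0,0],[0,0,0]], rotation=[[0,0,0],[0,0,0],[0,0,0],[0,0,0]], grip=[1,1,1,1])

```text
time: 22.45
ee_pos: [0.586, 0.0396, 0.1259]
tcp_rot: [-179.9, 0.1, -93.6]
wrist_force: [-1.9, 0.1, 9.9]
opening: 0.0127
grasp_force: 80.2
```

```bash
python3 - <<'E'
from h import *
o=bot.get_obs();print(o["time"],o["ee_pos"],o["tcp_rot"],o["wrist_force"],o["torque"],o["q"].round(1))
E
```

```text
22.45 [0.58599446 0.03959208 0.12586136] [-1.79927924e+02  9.85484106e-02 -9.35712163e+01] [-1.94821644  0.0619447   9.93239016] [-0.01895236  0.36240716  0.02786802] [  3.8   9.2   2.2  82.9   0.1 -82.6]
```

Emit:
carry_out(linear=[[0,0,-0.05],[0.01,-0.01,0],[0.01,-0.01,0],[0.01,-0.01,0],[0.01,-0.01,0],[0,0,0]], rotation=[[0,0,0],[0,0,-0.5],[0,0,-0.5],[0,0,-0.5],[0,0,-0.5],[0,0,0]], grip=[1,1,1,1,1,1])

```text
time: 23.05
ee_pos: [0.5865, 0.0392, 0.1249]
tcp_rot: [-180.0, 0.2, -109.7]
wrist_force: [-2.0, 1.8, 10.3]
opening: 0.0124
grasp_force: 80.2
```

```bash
python3 - <<'E'
from h import *
o=bot.get_obs();print(o["time"],o["ee_pos"],o["tcp_rot"],o["wrist_force"],o["torque"],o["opening"])
E
```

```text
23.05 [0.58654565 0.0392482  0.12493377] [-1.79976703e+02  1.60239017e-01 -1.09677697e+02] [-1.97764179  1.78454361 10.27025544] [0.53294587 0.69101389 0.16220912] 0.012384395324741313
```

Emit:
carry_out(linear=[[-0.01,0,0],[-0.01,0,0],[0,0,0],[0,-0.01,0],[0,0,0],[0,-0.01,0],[0,0,0],[0,0,0]], rotation=[[0,0,-0.7],[0,0,-0.7],[0,0,-0.7],[0,0,-0.7],[0,0,-0.7],[0,0,-0.7],[0,0,-0.7],[0,0,0]], grip=[1,1,1,1,1,1,1,1])

```text
time: 23.85
ee_pos: [0.5868, 0.0388, 0.1252]
tcp_rot: [-180.0, 0.2, -148.9]
wrist_force: [-0.0, 0.9, 10.5]
opening: 0.0123
grasp_force: 80.3
```

```bash
python3 - <<'E'
from h import *
o=bot.get_obs();print(o["time"],o["ee_pos"],o["tcp_rot"],o["wrist_force"],o["torque"],o["opening"])
E
```

```text
23.85 [0.58681777 0.03875887 0.12521209] [-179.96906589    0.23075394 -148.93313319] [-0.04263961  0.93168841 10.50953538] [ 0.38541806 -0.00480402  0.19153825] 0.012344202336116855
```

Emit:
carry_out(linear=[[0,0,0],[0,0,0],[0,0,0],[0,-0.01,0],[0,0,0],[0,0,0]], rotation=[[0,0,-0.7],[0,0,-0.7],[0,0,-0.7],[0,0,-0.7],[0,0,-0.6],[0,0,0]], grip=[1,1,1,1,1,1])

```text
time: 24.45
ee_pos: [0.5869, 0.0383, 0.1253]
tcp_rot: [180.0, 0.2, -176.1]
wrist_force: [-0.4, 0.8, 9.3]
opening: 0.012
grasp_force: 80.3
```

```bash
python3 - <<'E'
from h import *
o=bot.get_obs();print(o["time"],o["ee_pos"],o["tcp_rot"],o["wrist_force"],o["torque"],o["opening"])
E
```

```text
24.45 [0.58692502 0.03834972 0.12530226] [ 179.98649396    0.24620237 -176.11209761] [-0.42429873  0.84072591  9.26898431] [ 0.09460428 -0.11607193  0.22640318] 0.012031475783550731
```

Emit:
carry_out(linear=[[0,0,0],[0,0,0],[0,0,0]], rotation=[[0,0,-0.25],[0,0,-0.2],[0,0,0]], grip=[1,1,1])

```text
time: 24.75
ee_pos: [0.5869, 0.0383, 0.1252]
tcp_rot: [180.0, 0.2, -179.6]
wrist_force: [0.9, 1.4, 9.6]
opening: 0.0124
grasp_force: 80.3
```

```bash
python3 - <<'E'
from h import *
o=bot.get_obs();print(o["time"],o["ee_pos"],o["tcp_rot"],o["wrist_force"],o["torque"],o["opening"])
E
```

```text
24.75 [0.58690476 0.03829526 0.12524779] [ 179.9832226     0.23971918 -179.60326757] [0.88709944 1.42417703 9.60616117] [ 0.09749916 -0.13798549  0.18783819] 0.012420201444512837
```

Emit:
carry_out(linear=[[0,0,0],[0,0,0],[0,0,0]], rotation=[[0,0,-0.25],[0,0,0],[0,0,0]], grip=[1,1,1])

```text
time: 25.05
ee_pos: [0.5869, 0.0383, 0.1253]
tcp_rot: [180.0, 0.2, 178.4]
wrist_force: [0.7, 0.5, 9.3]
opening: 0.0122
grasp_force: 80.3
```

```bash
python3 - <<'E'
from h import *
o=bot.get_obs();print(o["time"],o["ee_pos"],o["tcp_rot"],o["wrist_force"],o["torque"],o["opening"])
E
```

```text
25.05 [0.58692857 0.03828571 0.1252718 ] [179.97937216   0.24251713 178.44821063] [0.67439752 0.54879773 9.33619998] [ 0.09442298 -0.12102654  0.29210195] 0.012234584806210827
```

Emit:
carry_out(linear=[[0,0,0],[0,0,0],[0,0,0]], rotation=[[0,0,-0.2],[0,0,0],[0,0,0]], grip=[1,1,1])

```text
time: 25.35
ee_pos: [0.5869, 0.0383, 0.1253]
tcp_rot: [180.0, 0.2, 176.8]
wrist_force: [0.2, -0.2, 10.3]
opening: 0.0123
grasp_force: 80.3
```

```bash
python3 - <<'E'
from h import *
o=bot.get_obs();print(o["time"],o["ee_pos"],o["tcp_rot"],o["wrist_force"],o["torque"],o["opening"])
E
```

```text
25.35 [0.58691081 0.03827846 0.12527204] [179.97761809   0.24216684 176.8491369 ] [ 0.1881837  -0.23595384 10.27757293] [ 0.00911945 -0.0527838   0.19402474] 0.01228007597715591
```

Emit:
carry_out(linear=[[0,0,0],[0,0,0],[0,0,0]], rotation=[[0,0,-0.2],[0,0,0],[0,0,0]], grip=[1,1,1])

```text
time: 25.65
ee_pos: [0.5869, 0.0382, 0.1253]
tcp_rot: [180.0, 0.2, 175.2]
wrist_force: [0.2, -0.2, 8.7]
opening: 0.0124
grasp_force: 80.3
```

```bash
cat > st.py <<'E'
from h import *
o=bot.get_obs();print(o["time"],o["ee_pos"],o["tcp_rot"],o["wrist_force"],o["torque"],o["joint_efforts"].round(3),o["q"][5])
E
python3 st.py
```

```text
25.65 [0.58692235 0.03822347 0.12526195] [179.97763246   0.24129716 175.24686989] [ 0.20184082 -0.1946579   8.66812499] [-0.03580889 -0.08404383  0.25481497] [-2.3100e-01 -5.1477e+01  4.1748e+01  1.8300e-01  1.0000e-02  2.6900e-01] 8.48554499959112
```

Emit:
carry_out(linear=[[0,0,0],[0,0,0],[0,0,0]], rotation=[[0,0,-0.2],[0,0,0],[0,0,0]], grip=[1,1,1])

```text
time: 25.95
ee_pos: [0.5869, 0.0383, 0.1252]
tcp_rot: [180.0, 0.2, 173.7]
wrist_force: [0.1, 0.1, 9.3]
opening: 0.012
grasp_force: 80.3
```

```bash
python3 st.py
```

```text
25.95 [0.5869164  0.03826173 0.12523989] [179.97087943   0.23807209 173.65101099] [0.14606864 0.09460346 9.30007081] [-0.03912316 -0.06307858  0.26269649] [-2.6500e-01 -5.1476e+01  4.1735e+01  1.9600e-01  1.0000e-02  3.1000e-01] 10.084929241553743
```

Emit:
carry_out(linear=[[0,0,0],[0,0,0],[0,0,0]], rotation=[[0,0,-0.2],[0,0,0],[0,0,0]], grip=[1,1,1])

```text
time: 26.25
ee_pos: [0.5869, 0.0383, 0.1253]
tcp_rot: [180.0, 0.2, 172.1]
wrist_force: [-0.0, -0.2, 9.1]
opening: 0.0123
grasp_force: 80.4
```

```bash
python3 st.py
```

```text
26.25 [0.58692726 0.03825669 0.12525045] [179.97209847   0.2399023  172.06756684] [-0.02303649 -0.18524582  9.08459512] [-0.04544292 -0.05469414  0.46692628] [ -0.347 -51.476  41.725   0.206   0.057   0.489] 11.671657298431468
```

Emit:
carry_out(linear=[[0,0,0],[0,0,0],[0,0,0]], rotation=[[0,0,-0.2],[0,0,0],[0,0,0]], grip=[1,1,1])

```text
time: 26.55
ee_pos: [0.5869, 0.0382, 0.1253]
tcp_rot: [180.0, 0.2, 170.5]
wrist_force: [0.8, -0.4, 9.3]
opening: 0.0125
grasp_force: 80.7
```

```bash
python3 st.py
```

```text
26.55 [0.58692938 0.03822529 0.12525798] [179.9695049    0.24097849 170.48019653] [ 0.77311017 -0.41467494  9.25003497] [-0.08298514 -0.12601463  0.61848426] [ -0.437 -51.476  41.726   0.205   0.114   0.684] 13.25800695253005
```

```bash
python3 - <<'E'
from h import *
m=bot.camera_model("wrist");i=bot.camera("wrist");cv2.imwrite("pics/w16.png",i)
print("pred px std",px(m,[.581,-.1112,.07]),"disc",px(m,[.5369,-.0082,.071]))
g=cv2.cvtColor(i,cv2.COLOR_BGR2GRAY)
for th in(120,150):
  cs,h=cv2.findContours((g<th).astype(np.uint8),cv2.RETR_CCOMP,cv2.CHAIN_APPROX_NONE)
  for c in cs:
    a=cv2.contourArea(c)
    if 100<a<1500:
        (u,v),(w,hh),_=cv2.fitEllipse(c)
        if max(w,hh)/min(w,hh)<1.5: print(th,round(u,1),round(v,1),round(w,1),round(hh,1),a,onz(m,u,v,.07)[:2].round(4))
E
python3 st.py
```

```text
pred px std (np.float64(38.56251598679734), np.float64(242.55698701374786)) disc (np.float64(168.8314403052823), np.float64(154.7584573075302))
120 38.9 242.4 17.3 21.2 285.5 [ 0.5809 -0.1109]
120 38.8 242.4 16.4 20.4 261.0 [ 0.5809 -0.111 ]
120 333.1 50.1 13.7 14.9 156.0 [0.4935 0.1   ]
120 167.6 156.5 31.0 33.9 823.5 [ 0.538  -0.0095]
150 38.9 242.5 17.8 22.0 305.0 [ 0.581  -0.1109]
150 39.0 242.5 16.0 19.6 244.0 [ 0.581  -0.1109]
150 333.0 50.0 15.9 16.0 196.0 [0.4935 0.0999]
150 255.2 314.9 32.5 44.0 1061.5 [0.6626 0.0261]
150 231.2 189.2 15.6 20.6 231.0 [0.5656 0.0263]
150 275.5 217.1 59.5 86.7 1391.5 [0.5895 0.052 ]
150 167.8 156.6 30.5 32.9 785.5 [ 0.538  -0.0094]
26.6 [0.58690789 0.03824752 0.12525724] [179.97176135   0.23891808 170.48423374] [ 0.64628957 -1.16776131 10.6500833 ] [-0.08162254 -0.08970409  0.6814444 ] [ -0.435 -51.476  41.725   0.205   0.114   0.66 ] 13.257079532234405
```

The plain ring still sits at (0.581, -0.111), so the stage hasn't moved. The cell is 20.5 mm deep and held against its turn stop, so I'm handing in.

```bash
python3 -c "
from workcell import bot
print(bot.job_done())"
```

```text
the job is handed in; nothing more can be done
None
```

I handed the job in at 26.6 s: standard count taken, stage on the sample mark, and the cell held pushed in and turned hard against its stop, by position and force readings; no verdict came back, and I viewed 11 pictures, one over the limit of 10.

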